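Lay the retaining bar across the rotating caddy

ROBOT

A 6-joint arm with a two-finger parallel gripper is mounted at the origin on the work surface. World frame = base frame: x ahead of the robot, y to its left, z up, the work surface at z = 0. Lengths are in m, angles in rad, forces in N, time in s.
With the tool pointing down it reaches from about 0.25 to 0.725 m from the base axis. Payload 4 kg.
Tool frame: the origin (TCP) lies midway between the tips of the shut fingers; the grasp point (between the pads) lies 19 mm behind it; z points along the fingers, y is the direction in which the jaws open and shut (so a half turn about z gives the same grasp; the last joint's range is limited). The gripper opens to 85 mm and grips with 20 to 120 N. Pads are 22 mm wide; open, the fingers measure 114 mm over their backs; the gripper's body (76 mm by 85 mm) begins 54 mm behind the grasp point. The pads swing forward as they close: fully open they stand 13 mm farther back than shut.
Start: joints at [1.15, 0.241, 0.005, 1.335, 0, 1.571], TCP at [0.204, 0.456, 0.203] pointing down, gripper open.
Joint ranges: [-2.72, 2.72], [-1.05, 1.87], [-1.09, 1.28], [-1.99, 2.15], [-1.42, 1.44], [-3.14, 3.14]. Speed limits (rad/s): [2.79, 2.79, 3.14, 3.14, 3.14, 3.14].

INTERFACE

Orientations are given as a unit quaternion [x, y, z, w].
In Python, from workcell import get_obs, camera, camera_model, job_done, masks_of gives the robot as it stands.
- The arm moves only by the tool jog_arm, never from a script. Its argument "deltas" is a list that holds one entry, the list of rows, each a list of 7 numbers: the shift along the tool's x, y, z in mm, then the turn, a rotation vector about the tool's x, y, z in degrees, then the finger opening in mm, from 0 to 85.4. A call has 1 to 5 rows; each row shifts and turns the pose as measured when the row begins, along the tool's axes as they then stand; what a row does not reach is not made up. A row lasts 1/10 s, in which the tool goes at most 50 mm and 8.59 degrees, less where a joint would pass 70% of its speed; a pose out of reach is approached as far as the arm can. A call with a gripper value outside its range is refused whole. The fingers move at their own pace and stop on an object; the grip force is fixed at half the most. Time passes only in rows, so rows that do not move let the fingers close. It gives the time, the measured TCP pose, the force and the opening at its end, in the units of the state.
- get_obs(): the state, without advancing time (a new reading comes with each control period).
- camera(name): name is "side" or "top" or "wrist"; returns the picture (420x560x3 uint8, red, green, blue); there is no depth.
- camera_model(name): a dict with "fovy" (degrees; the focal length in pixels is half the picture's height over the tangent of half this angle, whatever the lens; pixels are square), "cx", "cy" (the principal point, pixels), "pose" (4x4, takes a point from camera to world coordinates); the wrist camera has in their place "T_tool_cam" (4x4, takes a point from camera to tool coordinates, whose origin is the TCP and whose axes are the flange's). Camera axes: x right, y down, z forward; pixel columns grow to the right and rows downward; lengths in m; the calibration is good to about 2 mm. The wrist camera is an equidistant fisheye: a pixel r from the principal point sees the ray r / f radians off the axis. A picture is of the moment at which its call begins: read the wrist's pose just before it. camera_model takes no time and is no camera call.
- job_done(): hands the job in, once; it reports no verdict.
Trained networks look in the newest picture that a camera, given by its name, has taken for a name from the list of things; names that differ only in an ending like _2 or _b are one class to them, and where a whole thing is asked for, a point or a joint stands for the part that bears it (a point fixed in the world has none). Each returns a list of dicts, best first, with "conf" (0 to 1); they miss things now and then, are a little off and sometimes report something else, mostly with a low value. They report only what shows in the picture. A call takes as long as a camera call.
- masks_of(target, camera): "pixels" (420x560 bool, what is visible of it) and "at" ([column, row] in pixels, amid what is visible of it).
The state is a dict: "clock": time; "joint_pos": joint angles; "joint_vel": joint speeds; "tau": joint torques, N m; "eef_pos": TCP position; "tool_rot": TCP orientation; "ft_force": force on the tool from outside, world axes, zero at the start; "ft_torque": the same for the moment, N m; "grip_width": finger opening in m.
Only numpy, scipy, OpenCV 4.12 (cv2) and the standard library are available. Lean on these libraries where they do the work, as an engineer would, in place of code of your own. Each camera call takes 0.05 s, during which the arm holds its last target. There are 200 camera calls.

TASK

Take hold of the red retaining bar by the end that sticks out of the low white riser shelf, draw it out until it is wholly clear of the shelf's front edge, lay it flat on the surface and let go. Then take it again by its middle and lay it across the two blue saddles of the rotating caddy, one end down in each, without dropping it, and let go. Leave the seal ring, pipe clamp and screwdriver where they are.

Things in the scene. Friction and masses are not known exactly. Their poses are not given: they have to be found in the camera images.
- bar_center (a point): centre of the red retaining bar, half-way up: a plain rectangular bar 190 mm long (x), 26 mm wide (y), 14 mm thick (z), 0.14 to 0.27 kg, alike at both ends and on both faces. At the start it lies flat on the work surface, about at right angles to the riser's front edge, mostly under it, with 40 to 60 mm of one end (bar_end_a) sticking out
- bar_end_a (a point): centre of the bar's end face at +x (95 mm from bar_center), the end that sticks out at the start
- bar_end_b (a point): centre of the bar's other end face, at -x (95 mm from bar_center)
- riser_edge (a point): middle of the front edge of the fixed low white riser shelf, at surface level (z = 0). Its y axis points out of the shelf: draw the bar that way; it is clear when both ends have y > 0 here. The board runs 160 mm back (-y) and 100 mm to either side, underside 28 mm and top 40 mm up; 10 mm side walls at x = +-95 mm
- bridge_seat (a point): point half-way between the two blue saddles of the round white caddy, at the height of their seats (on which the bar's underside lies), 110 mm above the work surface. y axis: level line from saddle to saddle; z up. It turns with the caddy, a 256 mm turntable on a fixed foot, stiff (0.2 Nm), which stays where left. Stowed spares are fixed in its tray, 45 mm or more below
- seal_ring_mid (a point): centre of the loose white flush valve seal ring, 68 mm across, 10 mm high, lying on top of the riser shelf; to be left alone
- pipe_clamp_mid (a point): centre of the loose steel pipe clamp, 62 mm across with lugs on one side, 20 mm high, lying on the work surface; to be left alone
- screwdriver_grip (a point): handle of the loose orange-handled screwdriver lying on the work surface, about 200 mm long; to be left alone
- saddle_a (a point): middle of the seat of the saddle at +y of bridge_seat, 84 mm from it, at seat height. A pocket open at the top and towards the caddy's middle: seat from 66 to 102 mm from the middle, then an end wall; side cheeks 19 mm either side of the line (38 mm apart); walls upright for about 20 mm, then flaring outwards up to 40 mm above the seat
- saddle_b (a point): middle of the seat of the saddle at -y of bridge_seat, 84 mm from it, at seat height. A pocket open at the top and towards the caddy's middle: seat from 66 to 102 mm from the middle, then an end wall; side cheeks 19 mm either side of the line (38 mm apart); walls upright for about 20 mm, then flaring outwards up to 40 mm above the seat

How it is judged:
By the outcome, as a careful person would: the job done as asked, in the order asked, and still so for the second after the job is handed in, with the robot touching nothing.
It also fails if it takes over 51 s, if anything falls off the work surface, if the arm or the gripper's body presses on something with over 40 N, if the wrist force passes 120 N, or if a joint passes its speed limit or range.

## Working session

There is one attempt and no reset: what is moved stays moved. The work goes in short steps, Python scripts to look and compute and a tool call to move; the robot and the scene stay as the last step left them, time stands still between calls to the robot, and variables do not carry over. Pictures are saved under pics/ and viewed, about 8 in all and at most 12, crops included, and the job is handed in when it is done.

Besides the shell and the picture viewer there is one more tool, called after ">>>" as name(argument=value, ...) on one line, values as JSON. jog_arm: Moves the arm, as the interface text tells. Its arguments: {"type":"object","properties":{"deltas":{"type":"array"}},"required":["deltas"]}

```bash
mkdir -p pics; ls; cat > h.py <<'E'
import numpy as np, cv2
from workcell import *
from scipy.spatial.transform import Rotation as R
def save(n,f):
    im=camera(n); cv2.imwrite('pics/'+f,im[:,:,::-1]); return im
def ray(n,u,v,obs=None):
    m=camera_model(n); f=210/np.tan(np.radians(m['fovy']/2)); x=(u-m['cx'])/f; y=(v-m['cy'])/f
    if 'T_tool_cam' in m:
        o=obs or get_obs(); T=np.eye(4); T[:3,:3]=R.from_quat(o['tool_rot']).as_matrix(); T[:3,3]=o['eef_pos']; T=T@m['T_tool_cam']
        r=np.hypot(x,y)+1e-12; d=np.array([np.sin(r)*x/r,np.sin(r)*y/r,np.cos(r)])
    else: T=np.array(m['pose']); d=np.array([x,y,1])
    return T[:3,3],T[:3,:3]@d
def atz(n,u,v,z,obs=None):
    p,d=ray(n,u,v,obs); return p+d*(z-p[2])/d[2]
E
python3 - <<'E'
from h import *
for n in('top','side'):
    save(n,n+'0.png'); m=camera_model(n); print(n,m['fovy'],m['cx'],m['cy'],np.round(m['pose'],3).tolist())
    for t in ('bar_center','riser_edge','bridge_seat','saddle_a','pipe_clamp_mid','screwdriver_grip','seal_ring_mid'):
        for q in masks_of(t,n)[:2]: print(t,round(q['conf'],2),np.round(q['at']),q['pixels'].sum(),np.round(atz(n,*q['at'],0.0),3))
o=get_obs();print(o)
E
```

```text
pics
top 57.470973764415334 279.37493678099236 207.14424589989858 [[-0.014, -0.983, 0.184, 0.461], [-0.999, 0.021, 0.036, -0.03], [-0.039, -0.184, -0.982, 0.95], [0.0, 0.0, 0.0, 1.0]]
bar_center 0.75 [373. 268.] 236 [ 0.485 -0.221  0.   ]
riser_edge 0.65 [419. 266.] 5621 [ 0.486 -0.331  0.   ]
bridge_seat 0.9 [173. 268.] 9471 [0.491 0.27  0.   ]
bridge_seat 0.69 [371. 268.] 277 [ 0.483 -0.217  0.   ]
saddle_a 0.65 [172. 267.] 9441 [0.495 0.272 0.   ]
pipe_clamp_mid 0.75 [368. 169.] 246 [ 0.734 -0.224  0.   ]
screwdriver_grip 0.62 [288. 159.] 379 [ 0.765 -0.02   0.   ]
seal_ring_mid 0.63 [424. 250.] 453 [ 0.526 -0.347  0.   ]
side 56.32024044039701 278.34922819985684 204.72011819716462 [[-0.927, -0.204, 0.314, 0.361], [-0.374, 0.503, -0.779, 0.683], [0.001, -0.84, -0.543, 0.602], [0.0, 0.0, 0.0, 1.0]]
bar_center 0.69 [356. 211.] 163 [ 0.5   -0.232  0.   ]
riser_edge 0.75 [371. 189.] 2032 [ 0.482 -0.365  0.   ]
riser_edge 0.26 [356. 210.] 150 [ 0.5   -0.239  0.   ]
bridge_seat 0.59 [291. 342.] 16139 [ 0.514  0.241 -0.   ]
bridge_seat 0.53 [352. 176.] 229 [ 0.554 -0.425  0.   ]
saddle_a
[... 214 characters left out ...]
 0.   ]
{'clock': 0.8, 'joint_pos': array([1.15001482e+00, 2.40527093e-01, 5.02903725e-03, 1.33522368e+00,
       1.15906696e-05, 1.57080291e+00]), 'joint_vel': array([-1.26635020e-03,  9.67982697e-04, -1.93977194e-03, -5.34376710e-06,
       -4.10407523e-04, -4.86064581e-04]), 'tau': array([-9.55465039e-04, -3.72155106e+01,  2.52675515e+01,  9.52626651e-04,
        9.36744101e-06,  9.68911735e-06]), 'eef_pos': array([0.20423625, 0.45639281, 0.20345402]), 'tool_rot': array([2.08845274e-01, 9.77948695e-01, 3.76842958e-05, 2.12138602e-06]), 'ft_force': array([ 0.48127758, -0.48457307,  0.12226507]), 'ft_torque': array([ 0.00062317, -0.02408597, -0.00422441]), 'grip_width': 0.08528932237864738}
```

```bash
python3 - <<'E'
import cv2
a=cv2.imread('pics/top0.png'); b=cv2.imread('pics/side0.png')
cv2.imwrite('pics/top0b.png',cv2.resize(a[110:370,60:520],None,fx=1.73,fy=1.73,interpolation=cv2.INTER_CUBIC))
E
```

```text
(no output)
```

View pics/top0b.png

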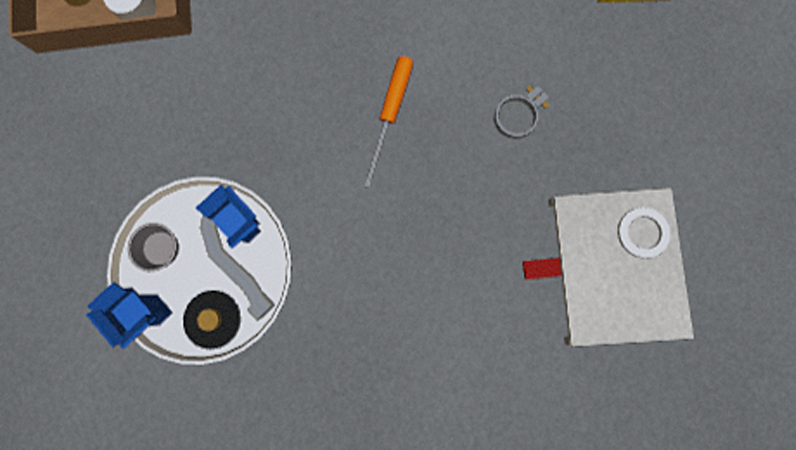

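View pics/side0.png

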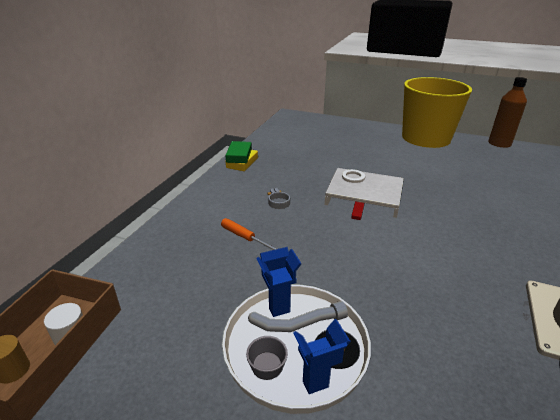

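The top view (crop) shows the bar stub at the riser's front edge, full-frame px about (362–385, 260–271). The saddle seats are near (197, 234) and (131, 289). The clamp and screwdriver are well away from the path.

```bash
python3 - <<'E'
from h import *
for n in('top','side'):
    im=cv2.imread(f'pics/{n}0.png')
    hsv=cv2.cvtColor(im,cv2.COLOR_BGR2HSV)
    red=((hsv[...,0]<6)|(hsv[...,0]>174))&(hsv[...,1]>170)&(hsv[...,2]>70)
    red[:, :300]=0
    red[:200]=0
    c,(w,h),a=cv2.minAreaRect(np.argwhere(red)[:,::-1].astype(np.float32))
    box=cv2.boxPoints((c,(w,h),a)); print(n,red.sum(),box.round(1).tolist())
    print(np.round([atz(n,*p,0.014) for p in box],4).tolist())
    if n=='top':
        print('seats',[np.round(atz(n,*p,0.11),3) for p in((197,234.3),(131,289.2))])
        print('edge top',[np.round(atz(n,*p,0.04),3) for p in((60+555/1.73,110+197/1.73),(60+571/1.73,110+347/1.73))])
o=get_obs();r=R.from_quat(o['tool_rot']).as_matrix();print(r.round(3))
print(camera_model('wrist'))
E
```

```text
top 204 [[362.5, 261.0], [383.1000061035156, 258.8999938964844], [384.1000061035156, 268.70001220703125], [363.5, 270.79998779296875]]
[[0.5011, -0.1941, 0.014], [0.5052, -0.2435, 0.014], [0.482, -0.2443, 0.014], [0.4779, -0.1952, 0.014]]
seats [array([0.562, 0.184, 0.11 ]), array([0.444, 0.326, 0.11 ])]
edge top [array([ 0.587, -0.237,  0.04 ]), array([ 0.387, -0.246,  0.04 ])]
side 140 [[351.3999938964844, 215.60000610351562], [354.70001220703125, 200.8000030517578], [363.70001220703125, 202.8000030517578], [360.3999938964844, 217.60000610351562]]
[[0.5017, -0.1842, 0.014], [0.51, -0.2601, 0.014], [0.4844, -0.2592, 0.014], [0.4776, -0.1839, 0.014]]
[[-0.913  0.408  0.   ]
 [ 0.408  0.913  0.   ]
 [ 0.     0.    -1.   ]]
{'fovy': 65.70646984690485, 'cx': 276.7019401708154, 'cy': 210.80157944646092, 'T_tool_cam': array([[-4.06413877e-04, -9.60449798e-01, -2.78452903e-01,
         6.97478580e-02],
       [ 9.99999809e-01, -2.60747212e-04, -5.60163643e-04,
         8.29361657e-04],
       [ 4.65403240e-04, -2.78453078e-01,  9.60449721e-01,
        -1.71423539e-01],
       [ 0.00000000e+00,  0.00000000e+00,  0.00000000e+00,
         1.00000000e+00]])}
```

```bash
cat >> h.py <<'E'
def down(yaw): # tool down, tool y at angle yaw (deg) in world
    a=np.radians(yaw); y=np.array([np.cos(a),np.sin(a),0]); z=np.array([0,0,-1.]); return np.c_[np.cross(y,z),y,z]
def plan(pos,yaw,n,nr=None):
    o=get_obs(); p=np.array(o['eef_pos']); r=R.from_quat(o['tool_rot']).as_matrix(); nr=nr or n
    T=R.from_matrix(r.T@down(yaw)).as_rotvec(); step=(np.array(pos)-p)/n
    y0=np.degrees(np.arctan2(r[1,1],r[0,1])); print('at',p.round(4),'yaw',y0.round(2),'rotvec',np.degrees(T).round(2),'F',o['ft_force'].round(1),'t',o['clock'],'w',round(o['grip_width']*1e3,1),'j',o['joint_pos'].round(2))
    for i in range(n):
        d=T/nr if i<nr else T*0
        print((r.T@step*1e3).round(1).tolist(),np.degrees(d).round(2).tolist())
        r=r@R.from_rotvec(d).as_matrix()
E
python3 -c "
from h import *
plan([.49,-.20,.16],4.6,16,11)"
```

```text
at [0.2042 0.4564 0.2035] yaw 65.89 rotvec [ 0.   -0.   61.29] F [ 0.5 -0.5  0.1] t 0.8 w 85.3 j [1.15 0.24 0.01 1.34 0.   1.57]
[-33.1, -30.2, 2.7] [0.0, -0.0, 5.57]
[-35.8, -26.8, 2.7] [0.0, -0.0, 5.57]
[-38.3, -23.2, 2.7] [0.0, -0.0, 5.57]
[-40.3, -19.4, 2.7] [0.0, -0.0, 5.57]
[-42.0, -15.4, 2.7] [0.0, -0.0, 5.57]
[-43.3, -11.2, 2.7] [0.0, -0.0, 5.57]
[-44.2, -6.9, 2.7] [0.0, -0.0, 5.57]
[-44.7, -2.6, 2.7] [0.0, -0.0, 5.57]
[-44.7, 1.7, 2.7] [0.0, -0.0, 5.57]
[-44.3, 6.1, 2.7] [0.0, -0.0, 5.57]
[-43.5, 10.3, 2.7] [0.0, -0.0, 5.57]
[-42.3, 14.5, 2.7] [0.0, -0.0, 0.0]
[-42.3, 14.5, 2.7] [0.0, -0.0, 0.0]
[-42.3, 14.5, 2.7] [0.0, -0.0, 0.0]
[-42.3, 14.5, 2.7] [0.0, -0.0, 0.0]
[-42.3, 14.5, 2.7] [0.0, -0.0, 0.0]
```

>>> jog_arm(deltas=[[[-33,-30,2,0,0,5.6,70],[-36,-27,2,0,0,5.6,70],[-38,-23,3,0,0,5.6,70],[-40,-19,3,0,0,5.6,70],[-42,-15,3,0,0,5.6,70]]])

```text
clock: 1.3
eef_pos: [0.2943, 0.2515, 0.1894]
tool_rot: [0.442, 0.897, 0.002, 0.0]
ft_force: [0.9, 0.6, 0.2]
grip_width: 0.0699
```

>>> jog_arm(deltas=[[[-43,-11,3,0,0,5.6,70],[-44,-7,3,0,0,5.6,70],[-45,-3,3,0,0,5.6,70],[-45,2,3,0,0,5.6,70],[-44,6,3,0,0,5.6,70]]])

```text
clock: 1.8
eef_pos: [0.3825, 0.0368, 0.175]
tool_rot: [0.653, 0.757, 0.005, 0.001]
ft_force: [1.3, 0.5, -0.2]
grip_width: 0.0699
```

```bash
python3 -c "
from h import *
plan([.49,-.20,.15],4.6,5)"
```

```text
at [0.3825 0.0368 0.175 ] yaw 8.42 rotvec [ 0.55 -0.28  3.82] F [ 1.3  0.5 -0.2] t 1.8 w 69.9 j [ 0.09  0.02 -0.33  1.21  0.01  1.52]
[-50.0, 14.3, 4.9] [0.11, -0.06, 0.76]
[-49.8, 15.0, 4.9] [0.11, -0.06, 0.76]
[-49.6, 15.6, 5.0] [0.11, -0.06, 0.76]
[-49.4, 16.3, 5.0] [0.11, -0.06, 0.76]
[-49.2, 17.0, 5.0] [0.11, -0.06, 0.76]
```

>>> jog_arm(deltas=[[[-47,14,5,0.1,0,0.8,55],[-47,15,5,0.1,0,0.8,55],[-47,16,5,0.1,0,0.8,55],[-47,16,5,0.1,0,0.8,55],[-40,17,5,0.1,-0.2,0.8,55]]])

```text
clock: 2.3
eef_pos: [0.487, -0.1853, 0.1511]
tool_rot: [0.682, 0.731, 0.003, 0.002]
ft_force: [1.4, -0.4, 0.6]
grip_width: 0.0552
```

```bash
python3 - <<'E'
from h import *
camera('top') 
o=get_obs(); im=save('wrist','w1.png')
plan([.49,-.213,.05],4.6,4)
hsv=cv2.cvtColor(im,cv2.COLOR_RGB2HSV)
red=(((hsv[...,0]<6)|(hsv[...,0]>174))&(hsv[...,1]>150)&(hsv[...,2]>50)).astype(np.uint8)
n,l,s,c=cv2.connectedComponentsWithStats(red); k=1+s[1:,4].argmax(); print(s[k])
pts=cv2.findContours((l==k).astype(np.uint8),0,1)[0][0][:,0]
W=np.array([atz('wrist',*p,0.014,o)[:2] for p in pts.astype(float)]).astype(np.float32)
print(cv2.boxPoints(cv2.minAreaRect(W*1000)).round(1).tolist())
E
```

```text
at [ 0.4883 -0.1874  0.1497] yaw 3.79 rotvec [ 0.35 -0.   -0.81] F [-1.5  1.1 -0.3] t 2.4 w 54.8 j [-0.37  0.31 -0.04  1.21  0.    1.14]
[-6.4, -0.2, 24.9] [0.09, -0.0, -0.2]
[-6.4, -0.1, 24.9] [0.09, -0.0, -0.2]
[-6.4, -0.1, 24.9] [0.09, -0.0, -0.2]
[-6.4, -0.1, 24.9] [0.09, -0.0, -0.2]
[ 262  194   26   52 1248]
[[478.20001220703125, -193.6999969482422], [482.20001220703125, -246.89999389648438], [506.5, -245.10000610351562], [502.5, -191.89999389648438]]
```

View pics/w1.png

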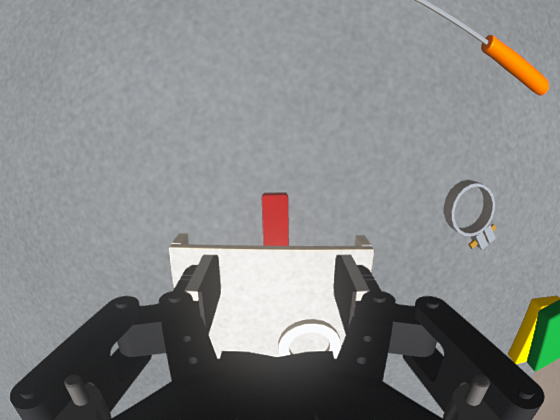

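Wrist view: the red stub spans rows 194–246 at column 275, and the riser edge is near row 245. It measures 24 × 53 mm, which matches the stub. Descending onto the end.

>>> jog_arm(deltas=[[[-9,-3,30,0.1,0,-0.2,55],[-8,-1,35,0.1,0,-0.1,55],[-7,0,35,0,0,-0.1,55],[-2,0,25,0,0,-0.1,55],[0,0,12,0,0,0,55]]])

```text
clock: 2.9
eef_pos: [0.4895, -0.2149, 0.0114]
tool_rot: [0.68, 0.733, 0.003, 0.004]
ft_force: [-0.1, -1.0, 0.5]
grip_width: 0.0546
```

```bash
python3 -c "
from h import *
plan([.4918,-.213,.003],4.3,1)"
```

```text
at [ 0.4895 -0.2149  0.0114] yaw 4.24 rotvec [ 0.54  0.1  -0.06] F [-0.1 -1.   0.5] t 2.9 w 54.6 j [-0.42  0.46 -0.21  0.89  0.    1.08]
[1.8, 2.4, 8.4] [0.54, 0.1, -0.06]
```

>>> jog_arm(deltas=[[[2,2.4,7.5,0.5,0.1,0,55],[0,0,0,0,0,0,20],[0,0,0,0,0,0,20],[0,0,0,0,0,0,20],[0,0,0,0,0,0,20]]])

```text
clock: 3.4
eef_pos: [0.4918, -0.2104, 0.0041]
tool_rot: [0.68, 0.734, 0.0, -0.001]
ft_force: [-0.0, -0.6, 0.4]
grip_width: 0.0201
```

```bash
python3 -c "
from h import *
p=get_obs()['eef_pos'];d=np.array([-.075,.997,0])
plan(p+d*.18,4.3,6)"
```

```text
at [ 0.4918 -0.2104  0.0041] yaw 4.38 rotvec [-0.05 -0.07  0.08] F [-0.  -0.6  0.4] t 3.4 w 20.1 j [-0.4   0.48 -0.21  0.89  0.    1.09]
[30.0, 0.0, 0.0] [-0.01, -0.01, 0.01]
[30.0, 0.0, 0.0] [-0.01, -0.01, 0.01]
[30.0, 0.0, 0.0] [-0.01, -0.01, 0.01]
[30.0, 0.0, 0.0] [-0.01, -0.01, 0.01]
[30.0, 0.0, 0.0] [-0.01, -0.01, 0.01]
[30.0, 0.0, 0.0] [-0.01, -0.01, 0.01]
```

```bash
python3 -c "
from h import *
save('wrist','w2.png')
im=save('side','s2.png');cv2.imwrite('pics/s2c.png',cv2.resize(im[120:260,270:450,::-1],None,fx=4,fy=4))
o=get_obs();print(o['grip_width'],o['eef_pos'])"
```

```text
0.01976656263544185 [ 0.491776   -0.21050506  0.00410071]
```

View pics/w2.png

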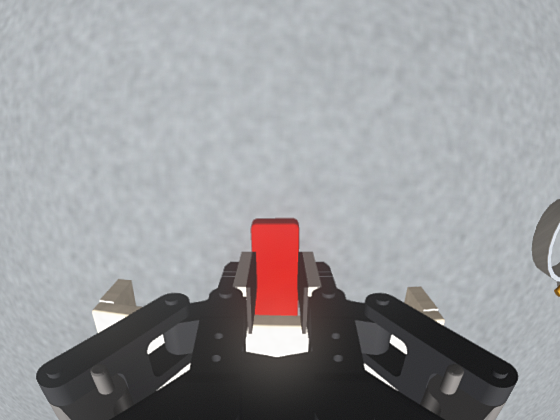

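Wrist view: the bar (columns 251–299, rows 218–318) sits between the pads, but the fingers stopped exactly at the commanded 20 mm. I'll command fully shut to see whether they really hold.

>>> jog_arm(deltas=[[[0,0,0,0,0,0,0],[0,0,0,0,0,0,0],[0,0,0,0,0,0,0]]])

```text
clock: 3.8
eef_pos: [0.4923, -0.2109, 0.0051]
tool_rot: [0.68, 0.733, 0.0, 0.0]
ft_force: [0.4, -0.6, 0.2]
grip_width: 0.0
```

View pics/s2c.png

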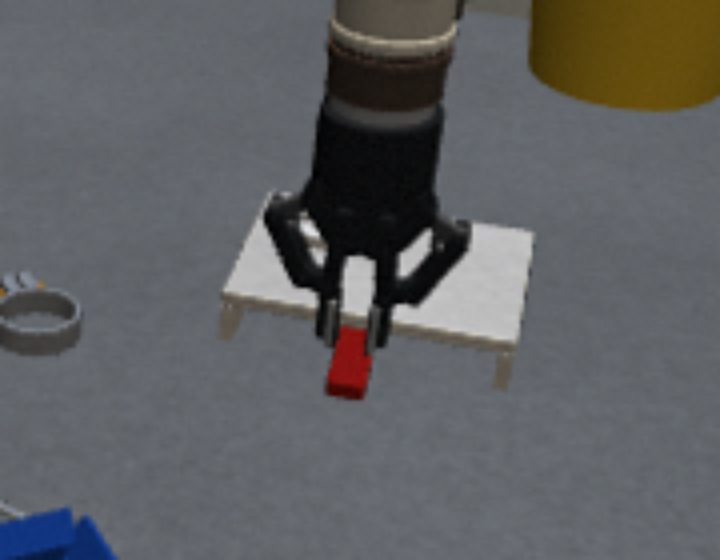

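```bash
python3 -c "
from h import *
a=save('wrist','w3.png')[170:360,140:420]
b=save('side','s3.png')[150:250,290:430]
h=np.hstack([cv2.resize(a[...,::-1],(400,272)),cv2.resize(b[...,::-1],(381,272))]);cv2.imwrite('pics/c3.png',h)
o=get_obs();print(o['grip_width'],o['eef_pos'],o['ft_force'])
m=camera_model('side');T=np.linalg.inv(m['pose']);f=210/np.tan(np.radians(m['fovy']/2))
for p in ([*o['eef_pos']],[*(o['eef_pos']+[0,0,.02])]):
  c=T@[*p,1];u,v=m['cx']+f*c[0]/c[2],m['cy']+f*c[1]/c[2];print(u,v,'in crop',400+(u-290)*2.72,(v-150)*2.72)
"
```

```text
0.00015491314708857508 [ 0.49227768 -0.21084992  0.00503882] [-0.35110559 -0.16524254 -0.47010131]
356.7628185402487 213.95409124969322 in crop 581.5948664294765 173.95512819916559
357.57688895428197 207.7783289995701 in crop 583.809137955647 157.1570548788307
```

View pics/c3.png

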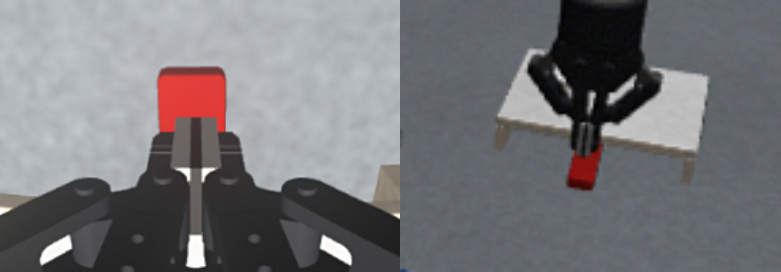

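```bash
python3 -c "
from h import *
o=get_obs();m=camera_model('wrist');r=R.from_quat(o['tool_rot']).as_matrix()
for row in (252,287):
  p,d=ray('wrist',276,row,o); pt=m['T_tool_cam'][:3,3]; dt=r.T@d
  for x in (.011,-.011): print(row,x,(pt+dt*(x-pt[0])/dt[0]).round(4))
p,d=ray('wrist',275,218,o)
for y in (-.186,-.19,-.193): print((p+d*(y-p[1])/d[1]).round(4))
for z in (0,.014,.03): print((p+d*(z-p[2])/d[2]).round(4))
"
```

```text
252 0.011 [ 0.011   0.0009 -0.0331]
252 -0.011 [-0.011   0.0008  0.0176]
287 0.011 [ 0.011   0.001  -0.0658]
287 -0.011 [-0.011   0.0009 -0.0272]
[ 0.4908 -0.186   0.0298]
[ 0.4911 -0.19    0.0171]
[ 0.4912 -0.193   0.0075]
[ 0.4914 -0.1954  0.    ]
[ 0.4911 -0.191   0.014 ]
[ 0.4908 -0.1859  0.03  ]
```

The fingers shut above the bar: the side view puts the real tips about 17–20 mm higher than the reported TCP. The closed tips never touched the bar (force about 0). I'll open and go lower in small steps, watching the force.

>>> jog_arm(deltas=[[[0,0,0,0,0,0,42],[0,0,0,0,0,0,42],[0,0,0,0,0,0,42],[0,0,4,0,0,0,42],[0,0,4,0,0,0,42]]])

```text
clock: 4.4
eef_pos: [0.4926, -0.2111, -0.0031]
tool_rot: [0.68, 0.733, 0.001, 0.001]
ft_force: [-0.3, -0.1, -0.5]
grip_width: 0.0418
```

>>> jog_arm(deltas=[[[0,0,3,0,0,0,42],[0,0,1,0,0,0,42]]])

```text
clock: 4.6
eef_pos: [0.492, -0.2108, -0.0083]
tool_rot: [0.68, 0.733, 0.0, -0.0]
ft_force: [0.0, 0.9, 0.1]
grip_width: 0.0422
```

>>> jog_arm(deltas=[[[0,0,3,0,0,0,42],[0,0,2,0,0,0,42],[0,0,1,0,0,0,42]]])

```text
clock: 4.9
eef_pos: [0.4918, -0.2107, -0.0152]
tool_rot: [0.68, 0.733, 0.0, -0.0]
ft_force: [0.1, -0.2, 0.3]
grip_width: 0.0421
```

>>> jog_arm(deltas=[[[0,0,0,0,0,0,10],[0,0,0,0,0,0,10],[0,0,0,0,0,0,10]]])

```text
clock: 5.2
eef_pos: [0.4917, -0.2107, -0.0149]
tool_rot: [0.68, 0.733, 0.0, -0.0]
ft_force: [0.2, 0.5, -1.0]
grip_width: 0.0213
```

>>> jog_arm(deltas=[[[0,0,0,0,0,0,5],[0,0,0,0,0,0,5]]])

```text
clock: 5.4
eef_pos: [0.4917, -0.2106, -0.0149]
tool_rot: [0.68, 0.733, 0.0, -0.0]
ft_force: [-1.0, 0.6, 0.4]
grip_width: 0.0213
```

```bash
python3 -c "
from h import *
a=save('wrist','w4.png')[170:360,140:420]
b=save('side','s4.png')[150:250,290:430]
h=np.hstack([cv2.resize(a[...,::-1],(400,272)),cv2.resize(b[...,::-1],(381,272))]);cv2.imwrite('pics/c4.png',h)
o=get_obs();print(o['grip_width'],o['eef_pos'],o['ft_force'])"
```

```text
0.021386214552753344 [ 0.49171659 -0.21063938 -0.01489384] [1.03017963 0.15883557 0.51266338]
```

View pics/c4.png

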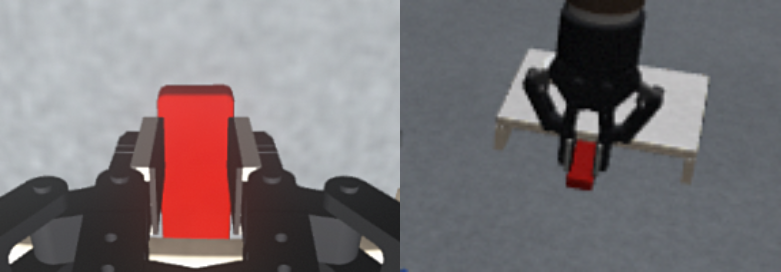

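The bar is held now: the fingers stopped stably at 21.3 mm, with the pads against both sides. Drawing it out along its axis (tool +x).

>>> jog_arm(deltas=[[[12,0,0,0,0,0,0],[22,0,0,0,0,0,0],[26,0,0,0,0,0,0],[26,0,0,0,0,0,0],[26,0,0,0,0,0,0]]])

```text
clock: 6.0
eef_pos: [0.4845, -0.0986, -0.0149]
tool_rot: [0.683, 0.731, -0.0, 0.003]
ft_force: [0.9, -0.8, -0.2]
grip_width: 0.0208
```

>>> jog_arm(deltas=[[[26,0,0,0,0,0,0],[26,0,0,0,0,0,0],[20,0,0,0,0,0,0],[8,0,0,0,0,0,0],[0,0,0,0,0,0,0]]])

```text
clock: 6.5
eef_pos: [0.4773, -0.0116, -0.0149]
tool_rot: [0.68, 0.733, -0.001, 0.004]
ft_force: [0.6, -0.9, -1.4]
grip_width: 0.0211
```

```bash
cat >> h.py <<'E'
def redbar(n,z=.014,o=None):
    o=get_obs(); im=camera(n); hsv=cv2.cvtColor(im,cv2.COLOR_RGB2HSV)
    red=(((hsv[...,0]<6)|(hsv[...,0]>174))&(hsv[...,1]>150)&(hsv[...,2]>50)).astype(np.uint8)
    k,l,s,c=cv2.connectedComponentsWithStats(red); k=1+s[1:,4].argmax()
    pts=cv2.findContours((l==k).astype(np.uint8),0,1)[0][0][:,0]
    W=np.array([atz(n,*p,z,o)[:2] for p in pts.astype(float)]).astype(np.float32)*1000
    r=cv2.minAreaRect(W); print(n,s[k].tolist(),np.round(r[0],1),np.round(r[1],1),round(r[2],1),cv2.boxPoints(r).round(0).tolist()); return im
E
python3 -c "
from h import *
plan([0,0,0],4.3,1); redbar('top'); redbar('side'); redbar('wrist')"
```

```text
at [ 0.4773 -0.0116 -0.0149] yaw 4.25 rotvec [ 0.19  0.38 -0.05] F [ 0.6 -0.9 -1.4] t 6.5 w 21.1 j [-0.02  0.41 -0.39  0.77 -0.01  1.48]
[46.8, -475.1, -16.8] [0.19, 0.38, -0.05]
top [315, 261, 44, 14, 440] [ 486.5 -131.1] [ 23.8 105.4] 4.5 [[470.0, -79.0], [479.0, -185.0], [502.0, -183.0], [494.0, -78.0]]
side [337, 235, 14, 33, 285] [481.6 -37.9] [ 24.2 118.1] 5.7 [[464.0, 20.0], [475.0, -98.0], [499.0, -96.0], [488.0, 22.0]]
wrist [251, 235, 53, 123, 5604] [480.1 -31.7] [25.3 75.3] 4.1 [[465.0, 5.0], [470.0, -70.0], [495.0, -68.0], [490.0, 7.0]]
```

Both ends are clear: the rear end is at y ≈ −0.184 against the edge at −0.242, and the length comes out at 190 mm. Releasing, lifting and moving over the middle.

>>> jog_arm(deltas=[[[0,0,0,0,0,0,50],[0,0,0,0,0,0,50],[0,0,0,0,0,0,50],[0,0,-25,0,0,0,50],[0,0,-30,0,0,0,50]]])

```text
clock: 7.15
eef_pos: [0.4735, -0.0157, 0.0373]
tool_rot: [0.683, 0.73, -0.004, 0.0]
ft_force: [0.6, -0.6, 0.2]
grip_width: 0.0502
```

>>> jog_arm(deltas=[[[-20,0,-25,0,0,0,50],[-35,0,-30,0,0,0,50],[-20,0,-20,0,0,0,50],[0,0,0,0,0,0,50]]])

```text
clock: 7.55
eef_pos: [0.4813, -0.094, 0.1193]
tool_rot: [0.684, 0.73, -0.003, 0.003]
ft_force: [1.5, 0.1, 0.1]
grip_width: 0.0499
```

```bash
python3 -c "
from h import *
redbar('top'); redbar('side'); im=redbar('wrist')
plan([.484,-.089,-.005],4.2,4)"
```

```text
top [281, 266, 26, 12, 248] [478.5 -28.1] [23.4 62.2] 4.3 [[465.0, 2.0], [469.0, -60.0], [493.0, -58.0], [488.0, 4.0]]
side [337, 217, 23, 51, 535] [484.2 -79.2] [ 25.1 199.2] 4.4 [[464.0, 19.0], [479.0, -179.0], [504.0, -178.0], [489.0, 21.0]]
wrist [267, 89, 30, 204, 5767] [484.2 -89.3] [ 24.8 187.2] 4.6 [[464.0, 3.0], [479.0, -184.0], [504.0, -182.0], [489.0, 5.0]]
at [ 0.4781 -0.091   0.1155] yaw 3.95 rotvec [-0.43  0.33 -0.25] F [ 0.2 -0.   0.3] t 7.7 w 50.0 j [-0.18  0.28 -0.18  1.12 -0.01  1.32]
[0.6, 1.7, 30.1] [-0.11, 0.08, -0.06]
[0.5, 1.7, 30.1] [-0.11, 0.08, -0.06]
[0.5, 1.6, 30.1] [-0.11, 0.08, -0.06]
[0.4, 1.6, 30.1] [-0.11, 0.08, -0.06]
```

Wrist measurement: bar 187 × 25 mm, centre (0.484, −0.089), lying flat. Descending on the middle.

>>> jog_arm(deltas=[[[0.5,2,35,-0.2,0.1,-0.2,50],[0.5,2,35,-0.1,0.1,-0.2,50],[0,1,30,-0.1,0.1,0,50],[0,1,18,0,0,0,45],[0,0,6,0,0,0,45]]])

```text
clock: 8.2
eef_pos: [0.4785, -0.0839, -0.0179]
tool_rot: [0.677, 0.736, -0.002, -0.004]
ft_force: [0.4, 0.6, -0.1]
grip_width: 0.0451
```

```bash
python3 -c "
from h import *
plan([.4842,-.0893,-.019],4.6,2)"
```

```text
at [ 0.4785 -0.0839 -0.0179] yaw 4.74 rotvec [-0.5  -0.21  0.14] F [ 0.4  0.6 -0.1] t 8.2 w 45.1 j [-0.17  0.44 -0.35  0.79  0.    1.31]
[-2.9, 2.6, 0.5] [-0.25, -0.1, 0.07]
[-2.9, 2.6, 0.5] [-0.25, -0.1, 0.07]
```

>>> jog_arm(deltas=[[[-3,3,0.5,-0.3,-0.1,0,45],[-2.5,2.5,1,-0.2,-0.1,0,45],[0,0,0,0,0,0,45]]])

```text
clock: 8.5
eef_pos: [0.4826, -0.0873, -0.0212]
tool_rot: [0.676, 0.737, -0.001, -0.002]
ft_force: [0.8, -0.5, -0.2]
grip_width: 0.0452
```

>>> jog_arm(deltas=[[[0,0,0,0,0,0,0],[0,0,0,0,0,0,0],[0,0,0,0,0,0,0],[0,0,0,0,0,0,0]]])

```text
clock: 8.9
eef_pos: [0.4843, -0.0877, -0.0189]
tool_rot: [0.676, 0.737, 0.0, -0.0]
ft_force: [0.6, 0.8, -3.0]
grip_width: 0.0234
```

>>> jog_arm(deltas=[[[0,0,-15,0,0,0,0],[0,0,-35,0,0,0,0],[0,0,-45,0,0,0,0],[0,0,-48,0,0,0,0],[0,0,-45,0,0,0,0]]])

```text
clock: 9.4
eef_pos: [0.4767, -0.0866, 0.1663]
tool_rot: [0.676, 0.736, -0.006, -0.01]
ft_force: [0.5, -0.3, -2.9]
grip_width: 0.0234
```

>>> jog_arm(deltas=[[[0,0,-40,0,0,0,0],[0,0,0,0,0,0,0]]])

```text
clock: 9.6
eef_pos: [0.4809, -0.0875, 0.2146]
tool_rot: [0.677, 0.736, -0.002, -0.004]
ft_force: [0.2, -0.2, -1.9]
grip_width: 0.0236
```

```bash
python3 -c "
from h import *
a=camera('top')[200:330,100:240]
b=camera('side')[230:410,210:380]
h=np.hstack([cv2.resize(a[...,::-1],None,fx=4,fy=4,interpolation=2)[:460],0*cv2.resize(a,None,fx=4,fy=4)[:460,:5]]) 
b=cv2.resize(b[...,::-1],(230,244)); c=np.zeros((520,795,3),np.uint8); c[:,:560]=cv2.resize(a[...,::-1],(560,520),interpolation=2); c[:244,562:792]=b
cv2.imwrite('pics/c5.png',c); plan([.5,.25,.23],45,1)"
```

```text
at [ 0.4778 -0.0869  0.2092] yaw 4.84 rotvec [ -0.91  -0.67 -40.16] F [-0.4 -1.  -3.1] t 9.7 w 23.8 j [-0.18  0.23  0.    1.37  0.    1.31]
[333.9, 50.2, -19.9] [-0.91, -0.67, -40.16]
```

View pics/c5.png

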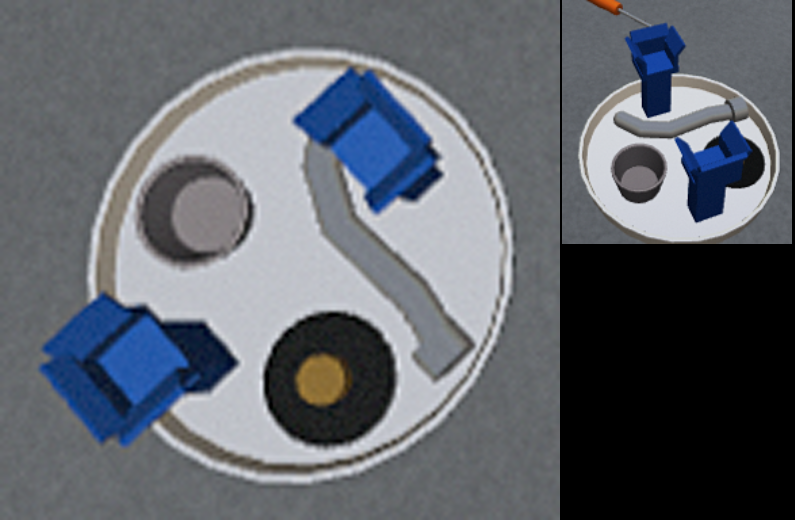

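Crop of the top view: seats at about (372,150) and (142,362) in the crop, with the pockets in line across the turntable at roughly 45°. The bar is held. I'll go to a standoff beside the line, with the bar already parallel to it, for a close wrist look.

```bash
python3 -c "
from h import *
plan([.434,.197,.24],39.7,8,6)"
```

```text
at [ 0.4778 -0.0869  0.2092] yaw 4.84 rotvec [ -0.93  -0.63 -34.86] F [-0.4 -1.  -3.1] t 9.7 w 23.8 j [-0.18  0.23  0.    1.37  0.    1.31]
[35.8, -2.5, -3.6] [-0.16, -0.1, -5.81]
[35.9, 1.1, -3.7] [-0.16, -0.1, -5.81]
[35.6, 4.8, -3.7] [-0.16, -0.1, -5.81]
[34.9, 8.4, -3.8] [-0.16, -0.1, -5.81]
[33.9, 11.9, -3.8] [-0.16, -0.1, -5.81]
[32.5, 15.2, -3.8] [-0.16, -0.1, -5.81]
[30.8, 18.5, -3.8] [-0.0, -0.0, -0.0]
[30.8, 18.5, -3.8] [-0.0, -0.0, -0.0]
```

>>> jog_arm(deltas=[[[30,-2,-4,-0.2,-0.1,-5,0],[36,1,-4,-0.2,-0.1,-6,0],[36,5,-4,-0.2,-0.1,-6,0],[35,8,-4,-0.2,-0.1,-6,0],[34,12,-4,-0.2,-0.1,-6,0]]])

```text
clock: 10.2
eef_pos: [0.4439, 0.086, 0.2169]
tool_rot: [0.467, 0.884, -0.006, -0.01]
ft_force: [1.2, 0.3, -1.9]
grip_width: 0.0238
```

```bash
python3 -c "
from h import *
plan([.434,.197,.24],39.7,4)"
```

```text
at [0.4439 0.086  0.2169] yaw 34.33 rotvec [-1.11 -0.77 -5.38] F [ 1.2  0.3 -1.9] t 10.2 w 23.8 j [ 0.19  0.16 -0.06  1.37  0.    1.16]
[24.4, 13.5, -5.8] [-0.28, -0.19, -1.34]
[24.0, 14.1, -5.8] [-0.28, -0.19, -1.34]
[23.7, 14.7, -5.8] [-0.28, -0.19, -1.34]
[23.3, 15.3, -5.8] [-0.28, -0.19, -1.34]
```

>>> jog_arm(deltas=[[[24,14,-6,-0.3,-0.2,-1.3,0],[24,14,-6,-0.3,-0.2,-1.3,0],[24,15,-6,-0.3,-0.2,-1.3,0],[22,15,-6,-0.2,-0.2,-1.3,0],[0,0,0,0,0,0,0]]])

```text
clock: 10.7
eef_pos: [0.4251, 0.2016, 0.2274]
tool_rot: [0.421, 0.907, -0.009, -0.009]
ft_force: [0.1, -1.0, -2.8]
grip_width: 0.0237
```

```bash
python3 -c "
from h import *
o=get_obs(); im=save('wrist','w6.png'); np.save('o6.npy',np.r_[o['eef_pos'],o['tool_rot']])
plan([.434,.197,.24],39.7,1)
m=camera_model('wrist')
"
```

```text
at [0.4246 0.2    0.2266] yaw 40.14 rotvec [-1.54 -0.51  0.43] F [ 0.3 -0.  -3.1] t 10.75 w 23.5 j [0.44 0.2  0.01 1.41 0.   1.31]
[-8.3, 4.9, -13.6] [-1.54, -0.51, 0.43]
```

View pics/w6.png

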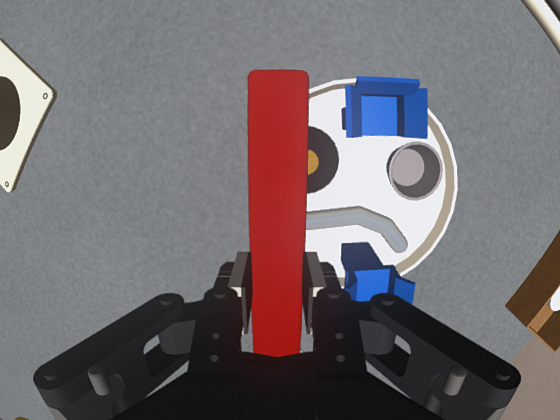

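Wrist view: far saddle seat about (360–397, 95–136) with its end wall at the top. The near saddle's seat inner edge is at about (354–389, 269), partly hidden by the finger. Measuring these.

```bash
python3 - <<'E'
from h import *
v=np.load('o6.npy'); o=dict(eef_pos=v[:3],tool_rot=v[3:])
im=cv2.imread('pics/w6.png'); hsv=cv2.cvtColor(im,cv2.COLOR_BGR2HSV).astype(int)
for c in (370,385): print('col',c,[(r,hsv[r,c,2]) for r in list(range(90,100))+list(range(130,142))])
for r in (115,128): print('row',r,[(c,hsv[r,c,2]) for c in list(range(354,366))+list(range(392,402))])
for r in (276,284): print('row',r,[(c,hsv[r,c,2]) for c in list(range(346,362))+list(range(382,396))])
print('col 370',[(r,hsv[r,370,2],hsv[r,370,1]) for r in range(262,304)])
for p in((360,95),(397,95),(360.5,136.5),(397,136.5),(354,270),(388,270)): print(p,atz('wrist',*p,.11,o).round(4))
E
```

```text
col 370 [(90, np.int64(144)), (91, np.int64(145)), (92, np.int64(145)), (93, np.int64(136)), (94, np.int64(94)), (95, np.int64(89)), (96, np.int64(195)), (97, np.int64(229)), (98, np.int64(224)), (99, np.int64(222)), (130, np.int64(224)), (131, np.int64(224)), (132, np.int64(224)), (133, np.int64(223)), (134, np.int64(223)), (135, np.int64(224)), (136, np.int64(249)), (137, np.int64(241)), (138, np.int64(240)), (139, np.int64(240)), (140, np.int64(241)), (141, np.int64(240))]
col 385 [(90, np.int64(142)), (91, np.int64(144)), (92, np.int64(144)), (93, np.int64(145)), (94, np.int64(124)), (95, np.int64(82)), (96, np.int64(140)), (97, np.int64(224)), (98, np.int64(224)), (99, np.int64(221)), (130, np.int64(222)), (131, np.int64(222)), (132, np.int64(221)), (133, np.int64(222)), (134, np.int64(220)), (135, np.int64(224)), (136, np.int64(236)), (137, np.int64(241)), (138, np.int64(240)), (139, np.int64(240)), (140, np.int64(240)), (141, np.int64(240))]
row 115 [(354, np.int64(144)), (355, np.int64(145)), (356, np.int64(144)), (357, np.int64(144)), (358, np.int64(144)), (359, np.int64(142
[... 3211 characters left out ...]
), np.int64(205)), (291, np.int64(214), np.int64(209)), (292, np.int64(215), np.int64(205)), (293, np.int64(213), np.int64(210)), (294, np.int64(215), np.int64(208)), (295, np.int64(218), np.int64(208)), (296, np.int64(219), np.int64(212)), (297, np.int64(205), np.int64(206)), (298, np.int64(164), np.int64(197)), (299, np.int64(118), np.int64(184)), (300, np.int64(69), np.int64(148)), (301, np.int64(41), np.int64(75)), (302, np.int64(37), np.int64(55)), (303, np.int64(36), np.int64(42))]
(360, 95) [0.419  0.3206 0.11  ]
(397, 95) [0.4442 0.3452 0.11  ]
(360.5, 136.5) [0.4442 0.2927 0.11  ]
(397, 136.5) [0.4698 0.3166 0.11  ]
(354, 270) [0.5301 0.1943 0.11  ]
(388, 270) [0.5583 0.2169 0.11  ]
```

```bash
python3 - <<'E'
import cv2
im=cv2.imread('pics/w6.png')
import numpy as np
cv2.imwrite('pics/w6c.png',np.hstack([cv2.resize(im[65:150,335:440],None,fx=3.7,fy=3.7,interpolation=2),cv2.resize(im[230:315,330:435],None,fx=3.7,fy=3.7,interpolation=2)]))
E
```

```text
(no output)
```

View pics/w6c.png

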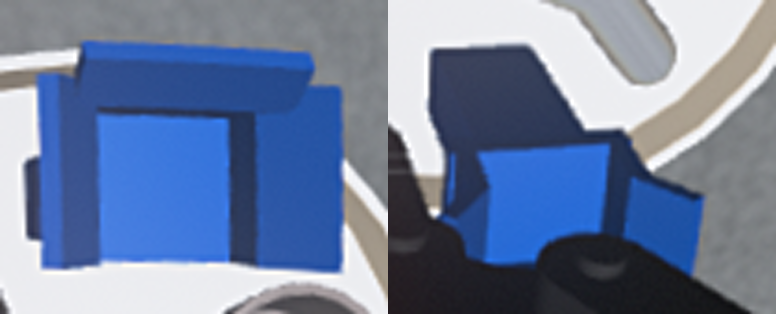

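```bash
python3 - <<'E'
from h import *
v=np.load('o6.npy'); o=dict(eef_pos=v[:3],tool_rot=v[3:])
g=lambda *p: atz('wrist',*p,.11,o)[:2]
A=g(396.6,135.7);Ae=g(396.6,95.7);B=g(389,269.7)
u=(A-B)/np.linalg.norm(A-B); n=np.array([u[1],-u[0]]) # right of u
print(A.round(4),Ae.round(4),B.round(4),'inner dist',np.linalg.norm(A-B),'A depth',(Ae-A)@u,(Ae-A)@n,'angle',np.degrees(np.arctan2(u[1],u[0])))
print('left edge A',((g(361.4,130)-A)@n),'B',(g(355.5,272)-B)@n)
mid=(A+B)/2-19*n/1000; print('mid',mid.round(4))
# bar in wrist view: x/y centre line in tool frame at underside/top
im=cv2.imread('pics/w6.png')
hsv=cv2.cvtColor(im,cv2.COLOR_BGR2HSV)
red=((hsv[...,0]<6)|(hsv[...,0]>174))&(hsv[...,1]>150)&(hsv[...,2]>50)
z=o['eef_pos'][2]+.019+.014
for r in (75,150,220,240):
    c=np.where(red[r])[0]; a,b=atz('wrist',c.min(),r,z,o)[:2],atz('wrist',c.max()+1,r,z,o)[:2]; print(r,c.min(),c.max(),((a+b)/2).round(4),np.linalg.norm(a-b))
e=atz('wrist',278,70,z,o)[:2];print('end a',e.round(4),'along tool',e-o['eef_pos'][:2],np.linalg.norm(e-o['eef_pos'][:2]))
E
```

```text
[0.469  0.3169] [0.4444 0.3444] [0.559  0.2178] inner dist 0.1337813086456537 A depth 0.036978244435062806 0.00026759932391996755 angle 132.23293455362446
left edge A -0.03376272850762968 B -0.03550372576410838
mid [0.4999 0.2546]
75 249 307 [0.3697 0.2713] 0.024830744977782874
150 248 307 [0.3904 0.2465] 0.025679235137226916
220 249 304 [0.4103 0.2223] 0.025146557258074513
240 250 304 [0.4166 0.2151] 0.02519418530984721
end a [0.3682 0.2728] along tool [-0.05690705  0.07111824] 0.09108356247234495
```

The model fits the given sizes: inner edges 134 mm apart (132 expected), seat depth 37 (36 expected), midpoint (0.500, 0.2546), line at 132.2°. Moving above it.

```bash
python3 -c "
from h import *
plan([.4987,.256,.205],42.2,4)"
```

```text
at [0.4246 0.2    0.2266] yaw 40.14 rotvec [-1.53 -0.54 -2.07] F [ 0.3 -0.  -3.1] t 10.75 w 23.5 j [0.44 0.2  0.01 1.41 0.   1.31]
[-1.3, 23.3, 4.8] [-0.38, -0.14, -0.52]
[-1.5, 23.3, 4.9] [-0.38, -0.14, -0.52]
[-1.7, 23.2, 5.1] [-0.38, -0.14, -0.52]
[-1.9, 23.2, 5.2] [-0.38, -0.14, -0.52]
```

>>> jog_arm(deltas=[[[-1,22,4,-0.4,-0.2,-0.5,0],[-1,24,4,-0.4,-0.2,-0.5,0],[-2,24,5,-0.4,-0.2,-0.5,0],[-2,22,5,-0.4,-0.1,-0.5,0],[0,0,0,0,0,0,0]]])

```text
clock: 11.25
eef_pos: [0.4948, 0.2502, 0.1949]
tool_rot: [0.407, 0.913, -0.009, -0.004]
ft_force: [-1.1, -0.6, -3.6]
grip_width: 0.0239
```

```bash
python3 -c "
from h import *
camera('top');plan([.4987,.256,.15],42.2,3)"
```

```text
at [0.4936 0.2492 0.1949] yaw 41.92 rotvec [-1.21 -0.03 -0.28] F [-0.9 -0.8 -2.5] t 11.3 w 23.7 j [ 0.47  0.37  0.16  1.38 -0.01  1.31]
[0.5, 3.1, 14.9] [-0.4, -0.01, -0.09]
[0.5, 3.0, 14.9] [-0.4, -0.01, -0.09]
[0.5, 2.9, 15.0] [-0.4, -0.01, -0.09]
```

>>> jog_arm(deltas=[[[0.5,3,14,-0.4,0,0,0],[0.5,3,14,-0.4,0,-0.1,0],[0.5,3,12,-0.4,0,-0.1,0],[0,0,0,0,0,0,0],[0,0,0,0,0,0,0]]])

```text
clock: 11.8
eef_pos: [0.494, 0.2487, 0.1491]
tool_rot: [0.409, 0.913, -0.006, -0.004]
ft_force: [0.6, -0.2, -2.6]
grip_width: 0.0237
```

```bash
python3 - <<'E'
from h import *
plan([.4987,.256,.13],42.2,2)
a=save('wrist','w7.png')[60:330,160:440]; b=camera('side')[210:390,210:390]
cv2.imwrite('pics/c7.png',np.hstack([cv2.resize(a[...,::-1],(415,400),interpolation=2),cv2.resize(b[...,::-1],(380,400),interpolation=2)[:,:380]]))
E
```

```text
at [0.494  0.2487 0.1491] yaw 41.77 rotvec [-0.76 -0.15 -0.43] F [ 0.6 -0.2 -2.6] t 11.8 w 23.7 j [ 0.47  0.38  0.06  1.26 -0.    1.31]
[1.1, 4.3, 9.5] [-0.38, -0.07, -0.22]
[1.1, 4.3, 9.5] [-0.38, -0.07, -0.22]
```

View pics/c7.png

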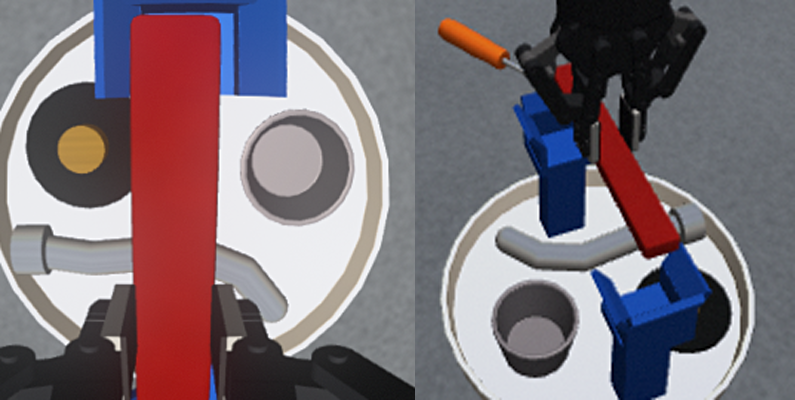

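Wrist and side views agree: the bar is above the pockets and parallel to them, but about 8 mm short in tool +y, because small shifts are under-executed. Correcting.

>>> jog_arm(deltas=[[[1,8.5,0,-0.8,-0.2,-0.4,0],[1,5,0,-0.6,-0.2,-0.4,0],[0,0,0,0,0,0,0]]])

```text
clock: 12.2
eef_pos: [0.5049, 0.2608, 0.1514]
tool_rot: [0.402, 0.916, 0.007, 0.006]
ft_force: [-0.9, 0.1, -3.1]
grip_width: 0.0238
```

```bash
python3 -c "
from h import *
plan([.4987,.256,.13],42.2,2)"
```

```text
at [0.5049 0.2608 0.1514] yaw 42.63 rotvec [1.01 0.35 0.42] F [-0.9  0.1 -3.1] t 12.2 w 23.8 j [ 0.48  0.39  0.07  1.24 -0.    1.3 ]
[0.4, -4.1, 10.6] [0.51, 0.17, 0.21]
[0.4, -4.0, 10.7] [0.51, 0.17, 0.21]
```

>>> jog_arm(deltas=[[[1,-6,5,0.6,0.2,0.3,0],[0,0,0,0,0,0,0]]])

```text
clock: 12.4
eef_pos: [0.4996, 0.2576, 0.1465]
tool_rot: [0.404, 0.915, 0.003, 0.003]
ft_force: [-0.3, -0.4, -2.7]
grip_width: 0.0237
```

```bash
python3 -c "
from h import *
plan([.4987,.256,.12],42.2,2)"
```

```text
at [0.4996 0.2576 0.1465] yaw 42.34 rotvec [0.41 0.15 0.14] F [-0.3 -0.4 -2.7] t 12.4 w 23.7 j [ 0.48  0.39  0.06  1.24 -0.    1.31]
[-0.3, -1.0, 13.2] [0.21, 0.08, 0.07]
[-0.3, -0.9, 13.2] [0.21, 0.08, 0.07]
```

>>> jog_arm(deltas=[[[0,-1,10,0.3,0.1,0.1,0],[0,0,10,0,0,0,0],[0,0,5,0,0,0,0],[0,0,0,0,0,0,0]]])

```text
clock: 12.8
eef_pos: [0.4983, 0.2565, 0.1184]
tool_rot: [0.405, 0.914, -0.0, 0.0]
ft_force: [-0.9, 0.7, -2.7]
grip_width: 0.0236
```

```bash
python3 -c "
from h import *
plan([.4987,.256,.102],42.2,2)"
```

```text
at [0.4983 0.2565 0.1184] yaw 42.22 rotvec [-0.01  0.02  0.02] F [-0.9  0.7 -2.7] t 12.8 w 23.6 j [ 0.48  0.41  0.02  1.18 -0.    1.31]
[-0.3, -0.0, 8.2] [-0.01, 0.01, 0.01]
[-0.3, -0.0, 8.2] [-0.01, 0.01, 0.01]
```

Well aligned with no contact force. Lowering further.

>>> jog_arm(deltas=[[[0,0,8,0,0,0,0],[0,0,7,0,0,0,0],[0,0,3,0,0,0,0],[0,0,0,0,0,0,0]]])

```text
clock: 13.2
eef_pos: [0.4981, 0.2564, 0.0982]
tool_rot: [0.405, 0.914, -0.001, -0.0]
ft_force: [-0.0, 0.2, -2.3]
grip_width: 0.0238
```

>>> jog_arm(deltas=[[[0,0,4,0,0,0,0],[0,0,2,0,0,0,0]]])

```text
clock: 13.4
eef_pos: [0.4985, 0.2566, 0.0923]
tool_rot: [0.405, 0.914, -0.0, 0.0]
ft_force: [0.0, 0.3, -2.6]
grip_width: 0.024
```

>>> jog_arm(deltas=[[[0,0,1.5,0,0,0,0],[0,0,0,0,0,0,0]]])

```text
clock: 13.6
eef_pos: [0.4985, 0.2566, 0.0906]
tool_rot: [0.405, 0.914, -0.0, 0.0]
ft_force: [-0.5, -0.6, -2.9]
grip_width: 0.0235
```

>>> jog_arm(deltas=[[[0,0,1.5,0,0,0,0],[0,0,0,0,0,0,0]]])

```text
clock: 13.8
eef_pos: [0.4991, 0.2569, 0.0907]
tool_rot: [0.405, 0.914, 0.001, 0.001]
ft_force: [0.9, 0.2, -2.9]
grip_width: 0.0237
```

>>> jog_arm(deltas=[[[0,0,2,0,0,0,0],[0,0,0.5,0,0,0,0]]])

```text
clock: 14.0
eef_pos: [0.4996, 0.2571, 0.0904]
tool_rot: [0.405, 0.914, 0.002, 0.002]
ft_force: [-0.8, 0.0, -0.5]
grip_width: 0.0238
```

Force unloaded (−2.9 to −0.5 N) and z stopped at 0.0905 (0.091 predicted), so the bar rests on the seats. A quick look before release.

```bash
python3 - <<'E'
from h import *
a=save('wrist','w8.png')[60:330,160:440]; b=camera('side')[210:390,210:390]
cv2.imwrite('pics/c8.png',np.hstack([cv2.resize(a[...,::-1],(415,400),interpolation=2),cv2.resize(b[...,::-1],(380,400),interpolation=2)]))
E
```

```text
(no output)
```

View pics/c8.png

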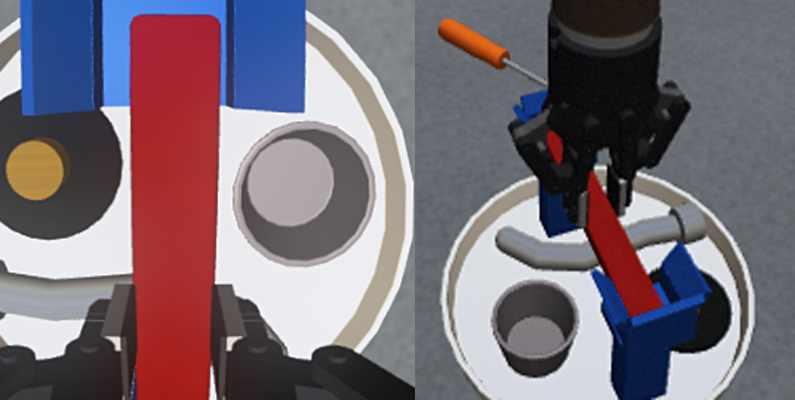

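The near end lies between the cheeks (bar 131–218 inside seat about 103–225), and the side view shows both ends in their saddles. Releasing.

>>> jog_arm(deltas=[[[0,0,0,0,0,0,35],[0,0,0,0,0,0,42],[0,0,0,0,0,0,45],[0,0,0,0,0,0,45]]])

```text
clock: 14.5
eef_pos: [0.5009, 0.2578, 0.0904]
tool_rot: [0.405, 0.914, 0.003, 0.002]
ft_force: [-0.2, -0.1, 0.8]
grip_width: 0.0445
```

>>> jog_arm(deltas=[[[0,0,-15,0,0,0,45],[0,0,-25,0,0,0,45],[0,0,-35,0,0,0,45],[0,0,-40,0,0,0,45],[0,0,-30,0,0,0,45]]])

```text
clock: 15.0
eef_pos: [0.4965, 0.2556, 0.233]
tool_rot: [0.405, 0.914, -0.003, -0.002]
ft_force: [1.2, -0.1, 0.3]
grip_width: 0.0451
```

>>> jog_arm(deltas=[[[-20,-30,-5,0,0,0,45],[-20,-40,0,0,0,0,45],[-20,-40,0,0,0,0,45],[-10,-30,0,0,0,0,45],[0,0,0,0,0,0,45]]])

```text
clock: 15.5
eef_pos: [0.4428, 0.1081, 0.2441]
tool_rot: [0.403, 0.915, 0.002, 0.003]
ft_force: [0.1, 0.2, -0.1]
grip_width: 0.0451
```

```bash
python3 - <<'E'
from h import *
t=redbar('top',.124); redbar('side',.124); w=redbar('wrist',.124)
for k in ('pipe_clamp_mid','screwdriver_grip','seal_ring_mid'):
    q=masks_of(k,'top'); print(k,[np.round(x['at']) for x in q[:1]])
plan([.4,.1,.3],42,1)
cv2.imwrite('pics/c9.png',np.hstack([cv2.resize(t[190:340,90:250,::-1],(400,375),interpolation=2),cv2.resize(camera('side')[230:400,210:390,::-1],(397,375),interpolation=2)]))
E
```

```text
top [170, 230, 30, 21, 294] [541.9 207.4] [25.1 64.8] 41.9 [[511.0, 223.0], [554.0, 175.0], [573.0, 192.0], [530.0, 240.0]]
side [270, 266, 57, 86, 1411] [503.4 259.3] [ 26.9 187.3] 42.1 [[431.0, 320.0], [556.0, 181.0], [576.0, 199.0], [450.0, 338.0]]
wrist [400, 31, 36, 190, 4329] [501.  254.8] [ 27.7 186.5] 41.5 [[429.0, 316.0], [552.0, 176.0], [573.0, 194.0], [450.0, 334.0]]
pipe_clamp_mid [array([368., 167.])]
screwdriver_grip [array([288., 163.])]
seal_ring_mid [array([426., 248.])]
at [0.445  0.1118 0.2433] yaw 42.72 rotvec [0.42 0.21 0.72] F [-0.4 -0.3 -1.2] t 15.8 w 45.4 j [ 0.25  0.14 -0.02  1.41  0.    1.07]
[21.7, -40.7, -57.1] [0.42, 0.21, 0.72]
```

```bash
python3 -c "
from workcell import *
job_done()"
```

```text
the job is handed in; nothing more can be done
```

I drew the red bar out by its free end until it was wholly clear of the riser and laid it flat on the surface. I then took it again by its middle, laid it across the two blue saddles, let go and backed off. I handed the job in at about 16 s; no verdict is reported.

**Final bar position:** The wrist and side cameras put the bar's top at seated height (0.124 m). Its size came out at 187 × 27 mm and its centre at about (0.502, 0.257). It lies along the saddle line and within a few mm of the measured seat midpoint (0.500, 0.255). Before release, the load came off the gripper at the height expected for the seats.

**Other items:** The clamp and seal ring were found within 2 px of where they started in the top view. The screwdriver was within 4 px, which I take as detector noise.

**What went wrong or disagreed:**
- My first grasp closed above the bar without touching it. The real fingertips stand about 19 mm higher than the reported TCP, so I went lower and the second try held.
- The finger opening read 21–24 mm while holding the 26 mm bar.
- After release, the top camera saw only 65 mm of the bar, because the rest was hidden.
- I had reached the picture limit, so the last check was by measurement only, not by eye.

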